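Register a slide tray in its corner stop and start the scan

ROBOT

A 6-joint arm with a two-finger parallel gripper is mounted at the origin on the work surface. World frame = base frame: x ahead of the robot, y to its left, z up, the work surface at z = 0. Lengths are in m, angles in degrees, forces in N, time in s.
With the tool pointing down it reaches from about 0.3 to 0.75 m from the base axis. Payload 8.5 kg.
Tool frame: the origin (TCP) lies on the centre line of the jaws, within the pads' length; the fingertips stand 19 mm ahead of it and the grasp point (between the pads) is the TCP (env.tcp_to_tips is the z of the fingertips in the tool frame, in m); z points along the fingers, y is the line along which they close (so a half turn about z gives the same grasp; the last joint's range is limited). The gripper opens to 85 mm and grips with 20 to 120 N. Pads are 22 mm wide; open, the fingers measure 114 mm over their backs; the gripper's body (76 mm by 85 mm) begins 54 mm behind the grasp point. The pads swing forward as they close: fully open they stand 13 mm farther back than shut.
Start: joints at [-12.336, 21.807, 74.336, -0, 83.858, -12.336], TCP at [0.55, 0, 0.25] pointing down, gripper open.
Joint ranges: [-178.18, 178.18], [-50.72, 133.34], [12.68, 142.11], [-81.47, 261.47], [9.98, 163.14], [-165.26, 165.26]. Speed limits (degrees/s): [136.94, 136.94, 180, 180, 180, 180].

INTERFACE

Orientations are given as a 3x3 rotation matrix whose columns are the frame's x, y, z axes.
In Python, from rig import env gives the robot as it stands.
- The arm moves only by the tool servo_tool, never from a script. Its argument "steps" is a list of rows, each an object of numbers: "tx", "ty", "tz": the shift along the world's x, y, z in cm; "yaw": the turn about the world's z in degrees; "claw": the finger opening in cm, from 0 to 8.54. In form: [{"tx": .., "ty": .., "tz": .., "yaw": .., "claw": ..}, ...]. A call has 1 to 20 rows; each row shifts and turns the commanded pose from where the row before left it; what a row does not reach is not made up. A row lasts 1/10 s, in which the tool goes at most 50 mm and 8.59 degrees, less where a joint would pass 70% of its speed; a pose out of reach is approached as far as the arm can. A call with a gripper value outside its range is refused whole. The fingers move at their own pace and stop on an object; "newtons" is the grip in N (left out, the last holds). Time passes only in rows, so rows that do not move let the fingers close. It gives the time, the measured TCP pose, the force, the opening and the grip force at its end, in the units of the state.
- env.observe(): the state, without advancing time (a new reading comes with each control period).
- env.get_image(name): name is "scene" or "side" or "wrist"; returns (picture, depth): 384x512x3 uint8, red, green, blue; 384x512 float32, m along the optical axis (not along the pixel's ray), 0 where there is no reading.
- env.camera_model(name): a dict with "fovy" (degrees; the focal length in pixels is half the picture's height over the tangent of half this angle, whatever the lens; pixels are square), "cx", "cy" (the principal point, pixels), "dist_coeffs" ([k1, k2, p1, p2, k3] as OpenCV has them; the pictures are not rectified), "T" (4x4, takes a point from camera to world coordinates). Camera axes: x right, y down, z forward; pixel columns grow to the right and rows downward; lengths in m; the calibration is good to about 2 mm. A picture is of the moment at which its call begins: read the wrist's pose just before it. camera_model takes no time and is no camera call; for the wrist camera it gives the pose at the moment of the call.
- env.close_job(): hands the job in; it is judged then, once.
The state is a dict: "time_s": time; "q": joint angles; "qvel": joint speeds; "joint_efforts": joint torques, N m; "position": TCP position; "tool_rot": TCP orientation; "ft_force": force on the tool from outside, world axes, zero at the start; "wrist_torque": the same for the moment, N m; "grip_width": finger opening in m; "gripper_force": force on a finger pad.
Only numpy, scipy, OpenCV 4.12 (cv2) and the standard library are available. Lean on these libraries where they do the work, as an engineer would, in place of code of your own. Each camera call takes 0.05 s, during which the arm holds its last target. There are 200 camera calls.

TASK

With the fingertips, push the yellow slide tray along the bench into the corner of the aluminium stop, so that one long side lies flush against the long bar and one end flush against the short bar; then press the green button fully down to start the scan, let it go and move clear. The tray must stay flat on the bench: do not lift or tip it, and leave the white tray and everything else where they are.

Things in the scene. Friction and masses are not known exactly. Their poses are not given: they have to be found in the camera images.
- tray: yellow slide tray with five glass slides fixed in it, flat and loose on the bench: 90 mm along its x, 150 mm along its y, 24 mm tall (rim 4 mm thick, slides 8 mm below its top), 0.25 to 0.5 kg. Origin: centre of its underside; z up. It starts within 20 degrees of the stop's axes, some 30 to 140 mm from the bars. Either end may face the short bar
- station: fixed L-shaped aluminium stop, bars 16 mm high, 12 mm thick. Origin: inner corner of the bars, on the bench; z up. Inner face of the long bar: plane x = 0, from y = 0 to -270 mm; of the short bar: plane y = 0, from x = 0 to -115 mm. The bars lie on the positive sides of these planes, the tray's place on the negative sides. A black sheet under 1 mm thick marks it and does not hinder sliding
- tray_home (a point): where the tray's origin lies when it is home, on the bench at x = -45, y = -75 mm from the stop's inner corner; same axes as the stop
- start_top (a point): centre of the top face of the green push button, a disc of 32 mm diameter on a small black housing fixed on the bench beyond the short bar; housing 48 mm wide, 12 mm high; the button top is 22 mm above the bench; pressed straight down
- start (a joint): travel of the green button in m: 0 up, 0.006 fully down; a spring returns it, fully down takes 5 N
- white_tray: bystander, loose: the white slide tray, same shape as the yellow one but to be left alone; origin: centre of its underside
- reagent: bystander, loose: clear round bottle with blue cap, 66 mm wide, 150 mm tall; origin: centre of its underside
- stain: bystander, loose: amber jar with black lid, 60 mm wide, 100 mm tall; origin: centre of its underside
- beaker: bystander, loose: open glass beaker, 66 mm wide, 80 mm tall; origin: centre of its underside
- oil: bystander, loose: small amber bottle with white cap, 28 mm wide, 55 mm tall; origin: centre of its underside
- dish: bystander, loose: flat clear closed dish, 90 mm wide, 15 mm tall; origin: centre of its underside
- mailer: bystander, loose: blue plastic slide mailer, 85 x 40 x 28 mm, lying flat; origin: centre of its underside
- tweezers: bystander, loose: steel tweezers lying flat, about 122 mm long, 6 mm thick; origin: on the bench at about the middle
Mind the look-alikes: they are no part of the job. Several things look just like the tray: the one meant starts farthest from the robot's base.

How it is judged:
By the outcome, as a careful person would: the job done as asked, in the order asked, and still so for the second after the job is handed in, with the robot touching nothing.
It also fails if it takes over 64 s, if anything falls off the work surface, if the arm or the gripper's body presses on something with over 40 N, if the wrist force passes 120 N, or if a joint passes its speed limit or range.

## Working session

There is one attempt and no reset: what is moved stays moved. The work goes in short steps, Python scripts to look and compute and a tool call to move; the robot and the scene stay as the last step left them, time stands still between calls to the robot, and variables do not carry over. Pictures are saved under pics/ and viewed, at most 10 in all, crops included, and the job is handed in when it is done.

Besides the shell and the picture viewer there is one more tool, called after "Emit:" by a JSON object that holds its "method" and its "body". servo_tool: Moves the arm, as the interface text tells. Its arguments: {"type":"object","properties":{"steps":{"type":"array"},"newtons":{"type":"number"}},"required":["steps"]}

```bash
mkdir -p pics
cat > h.py <<'E'
import numpy as np, cv2
from rig import env
def K(m):
    f=192/np.tan(np.radians(m["fovy"])/2)
    return np.array([[f,0,m["cx"]],[0,f,m["cy"]],[0,0,1.]])
def ray(m,px,z):
    """pixels -> world points on plane z"""
    px=np.asarray(px,float).reshape(-1,1,2)
    n=cv2.undistortPoints(px,K(m),np.array(m["dist_coeffs"],float)).reshape(-1,2)
    T=np.array(m["T"]); d=np.c_[n,np.ones(len(n))]@T[:3,:3].T
    return T[:3,3]+d*((z-T[2,3])/d[:,2])[:,None]
def proj(m,P):
    Ti=np.linalg.inv(np.array(m["T"])); P=np.asarray(P,float).reshape(-1,3)
    return cv2.projectPoints(P,cv2.Rodrigues(Ti[:3,:3])[0],Ti[:3,3],K(m),np.array(m["dist_coeffs"],float))[0].reshape(-1,2)
def shot(name,tag):
    m=env.camera_model(name); im,d=env.get_image(name)
    cv2.imwrite(f"pics/{tag}.png",im[:,:,::-1]); np.savez(f"/tmp/{tag}.npz",im=im,d=d); return m,im,d
E
python3 - <<'E'
from h import *
for n in ("scene","side","wrist"):
    m,im,d=shot(n,n+"0"); T=np.array(m["T"]); print(n,m["fovy"],T[:3,3].round(3),T[:3,2].round(2),m["dist_coeffs"])
a=[cv2.imread(f"pics/{n}0.png") for n in("scene","side")]
cv2.imwrite("pics/both.png",cv2.resize(np.vstack(a),(400,600)))
print(env.observe()["tool_rot"])
E
```

```text
scene 47.34743524029186 [1.155 0.338 1.042] [-0.53 -0.25 -0.81] [-0.01035539  0.          0.          0.          0.        ]
side 46.24415240739177 [-0.283  0.839  1.057] [ 0.53 -0.55 -0.65] [-0.06588009  0.          0.          0.          0.        ]
wrist 65.18804317599357 [0.551 0.067 0.372] [-0.   -0.27 -0.96] [-0.03626615  0.          0.          0.          0.        ]
[[-8.54389186e-06  9.99999488e-01 -1.01188487e-03]
 [ 9.99999977e-01  8.75851786e-06  2.12100913e-04]
 [ 2.12109667e-04 -1.01188303e-03 -9.99999466e-01]]
```

View pics/scene0.png

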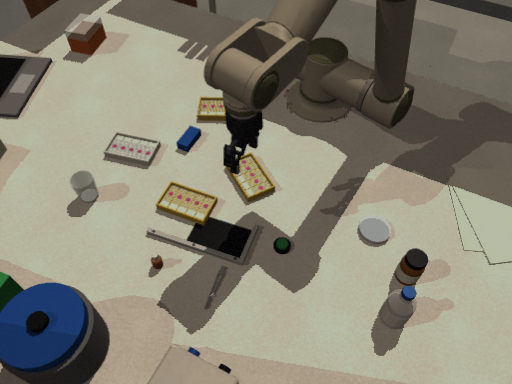

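View pics/side0.png

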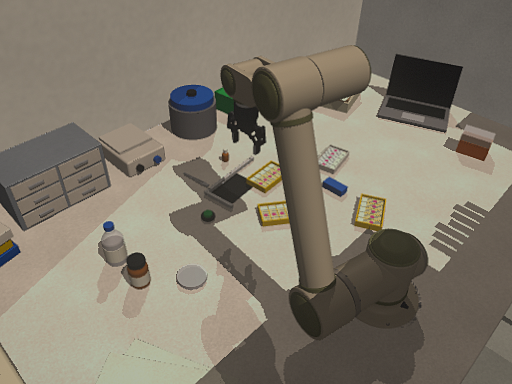

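Scene: three yellow trays, at (187,203), (252,177) and (211,109), and a white one at (132,149). The stop and sheet are near (215,240) and the green button is at (282,245). I'll measure the yellow trays, then check with a crop.

```bash
cat > m.py <<'E'
from h import *
def yellow(im):
    h=cv2.cvtColor(im,cv2.COLOR_RGB2HSV); k=cv2.inRange(h,(18,120,60),(36,255,255))
    k=cv2.morphologyEx(k,cv2.MORPH_CLOSE,np.ones((3,3)))
    c,_=cv2.findContours(k,cv2.RETR_EXTERNAL,cv2.CHAIN_APPROX_NONE)
    return [x for x in c if cv2.contourArea(x)>150]
E
python3 - <<'E'
from m import *
for n in("scene","side"):
    m=env.camera_model(n); im=np.load(f"/tmp/{n}0.npz")["im"]
    for c in yellow(im):
        r=cv2.minAreaRect((ray(m,c,0.02)[:,:2]*1000).astype(np.float32)); px=c.mean(0)[0].round()
        print(n,px,np.round(r[0],1),np.round(r[1],1),round(r[2],1),"dist",round(np.hypot(*r[0])))
    h=cv2.cvtColor(im,cv2.COLOR_RGB2HSV)
    g=cv2.inRange(h,(45,90,20),(85,255,255)); cs,_=cv2.findContours(g,cv2.RETR_EXTERNAL,cv2.CHAIN_APPROX_NONE)
    for c in cs:
        if cv2.contourArea(c)>40: print(n,"green",c.mean(0)[0],cv2.contourArea(c),(1000*ray(m,c,.022).mean(0)).round(1))
im=cv2.imread("pics/scene0.png")[170:280,135:305]
cv2.imwrite("pics/crop1.png",cv2.resize(im,None,fx=4.6,fy=4.6,interpolation=cv2.INTER_CUBIC))
E
```

```text
scene [187. 203.] [ 598.8 -161.9] [102.5 156.8] 4.8 dist 620
scene [253. 178.] [430.3 -47.4] [167.3  96.9] 53.9 dist 433
scene [213. 109.] [ 230.5 -295.5] [112.5  92.5] 27.6 dist 375
scene green [  5.82142857 290.07142857] 420.0 [1031.2 -414.8   22. ]
scene green [281.75757576 243.36363636] 105.5 [597.3 137.7  22. ]
side [273. 213.] [438.6 -25.2] [101.9 112.6] 54.2 dist 439
side [370. 212.] [ 210.7 -267.9] [ 91.7 174.2] 26.7 dist 341
side [264. 176.] [ 594.1 -161. ] [104.3 172.5] 5.3 dist 615
side green [223.41269841 100.57142857] 308.5 [1132.3 -430.6   22. ]
```

View pics/crop1.png

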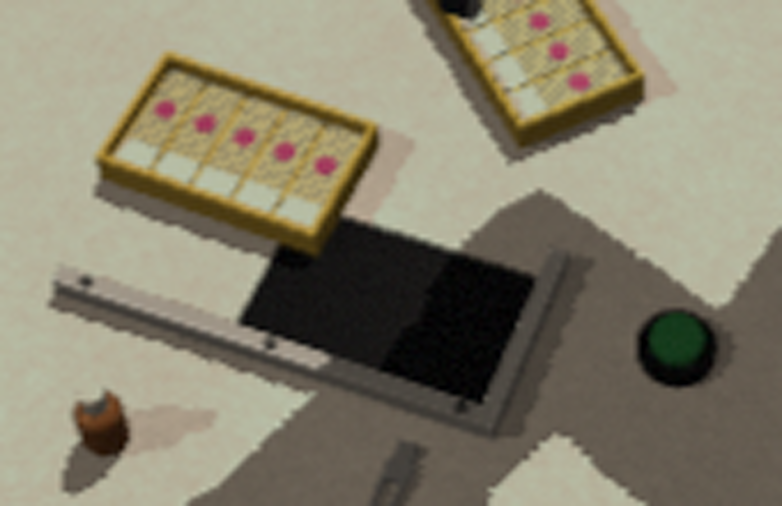

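View pics/wrist0.png

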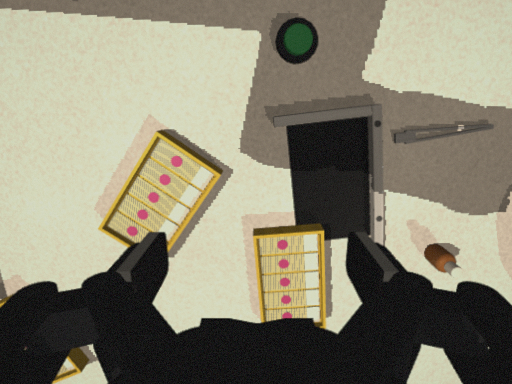

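Crop: the target is the yellow tray at scene (187,203), farthest from the base (620 mm versus 433 and about 350). The wrist view shows it at (290,275), with the L-stop's inner corner near (370,115) and the button at (297,40). Next I'll fit the stop from the wrist depth.

```bash
cat >> m.py <<'E'
def cloud(m,d):
    v,u=np.mgrid[:384,:512]; px=np.c_[u.ravel(),v.ravel()].astype(float)
    n=cv2.undistortPoints(px.reshape(-1,1,2),K(m),np.array(m["dist_coeffs"],float)).reshape(-1,2)
    T=np.array(m["T"]); return ((np.c_[n,np.ones(len(n))]*d.reshape(-1,1))@T[:3,:3].T+T[:3,3]).reshape(384,512,3)
E
python3 - <<'E'
from m import *
m=env.camera_model("wrist"); z=np.load("/tmp/wrist0.npz"); im,d=z["im"],z["d"]
P=cloud(m,d)*1000
print("bench z",np.median(P[150:220,380:500,2]),"tray z pctl",np.percentile(P[235:320,258:322,2],[5,50,95]))
q=P.reshape(-1,3)
k=(q[:,2]>11)&(q[:,2]<20)&(q[:,0]>500)&(q[:,0]<720)&(q[:,1]>-250)&(q[:,1]<120)
print(k.sum(),q[k].min(0),q[k].max(0))
# rows of inner edge of bars
for r in range(125,225,20):
    x=P[r,350:400]; t=x[x[:,2]>13]; print("long",r,t[0].round(1) if len(t) else 0,t[-1].round(1) if len(t) else 0)
for c in range(280,366,17):
    x=P[90:135,c]; t=x[x[:,2]>13]; print("short",c,t[-1].round(1) if len(t) else 0,t[0].round(1) if len(t) else 0)
h=cv2.cvtColor(im,cv2.COLOR_RGB2HSV)
g=cv2.inRange(h,(45,90,20),(85,255,255)); cs,_=cv2.findContours(g,cv2.RETR_EXTERNAL,cv2.CHAIN_APPROX_NONE)
for c in cs:
    if cv2.contourArea(c)>40: print("green",c.mean(0)[0],(1000*ray(m,c,.022).mean(0)).round(1),np.ptp(1000*ray(m,c,.022),0).round(1))
for c in yellow(im):
    r=cv2.minAreaRect((ray(m,c,0.024)[:,:2]*1000).astype(np.float32)); print(c.mean(0)[0].round(),r)
    cs=cv2.approxPolyDP(c,4,True).reshape(-1,2); print(np.c_[cs,(1000*ray(m,cs,.024)[:,:2]).round(1)].tolist())
# sheet quad
s=((h[:,:,2]<32)).astype(np.uint8); s[:,:280]=0;s[:,376:]=0;s[:110]=0;s[245:]=0
cs,_=cv2.findContours(s,cv2.RETR_EXTERNAL,cv2.CHAIN_APPROX_NONE); c=max(cs,key=cv2.contourArea); a=cv2.approxPolyDP(c,4,True).reshape(-1,2); print("sheet",np.c_[a,(1000*ray(m,a,.0)[:,:2]).round(1)].tolist())
E
```

```text
bench z -1.0045977067111855 tray z pctl [13.59354007 15.37969555 22.5941148 ]
7892 [ 500.08497833 -235.97534084   11.00991094] [715.02141133 119.95136869  19.9830731 ]
long 125 [685.2  41.8  14.1] [696.8  41.9  14.9]
long 145 [690.   18.1  13.7] [699.5  18.2  14.2]
long 165 [694.5  -6.2  14.8] [702.8  -6.   15.4]
long 185 [696.  -31.5  14.4] [550.8  66.9 372.3]
long 205 [699.7 -57.5  15.3] [708.8 -57.7  14.8]
short 280 [577.7  40.4  14.2] [577.4  51.9  15.8]
short 297 [597.6  42.7  14.5] [597.2  54.2  14.5]
short 314 [617.3  46.2  15.1] [617.1  56.4  13.6]
short 331 [637.6  48.5  13.1] [550.8  66.9 372.3]
short 348 [656.5  51.   16.2] [656.4  61.1  14.2]
short 365 [676.5  53.3  15.5] [675.6  63.5  15.6]
green [297.67741935  38.98924731] [594.5 133.4  22. ] [32.4 33.   0. ]
[ 70. 367.] ((270.4570007324219, -314.3621826171875), (89.46521759033203, 29.30829620361328), 54.90352249145508)
[[78.0, 347.0, 289.8, -273.3], [66.0, 357.0, 268.0, -292.4], [74.0, 368.0, 276.2, -313.0], [57.0, 374.0, 247.1, -325.8], [52.0, 383.0, 235.2, -344.3], [80.0, 372.0, 284.1, -320.4], [88.0, 359.0, 301.0, -
[... 1187 characters left out ...]
4], [118.0, 211.0, 377.8, -62.2], [152.0, 231.0, 418.0, -89.0], [117.0, 209.0, 376.9, -59.6], [129.0, 194.0, 394.3, -40.1], [178.0, 225.0, 451.6, -80.7], [166.0, 240.0, 434.7, -101.3], [168.0, 251.0, 436.0, -116.9], [222.0, 170.0, 509.1, -10.3]]
sheet [[288.0, 126.0, 588.6, 39.3], [293.0, 175.0, 596.5, -22.2], [300.0, 170.0, 605.2, -15.7], [304.0, 177.0, 610.7, -24.8], [309.0, 171.0, 616.7, -17.0], [309.0, 177.0, 617.1, -24.8], [319.0, 181.0, 630.2, -30.1], [318.0, 188.0, 629.4, -39.5], [310.0, 170.0, 617.9, -15.7], [333.0, 164.0, 646.7, -7.9], [337.0, 173.0, 652.6, -19.6], [364.0, 173.0, 687.3, -19.6], [363.0, 225.0, 692.8, -91.1], [368.0, 233.0, 700.8, -102.8], [366.0, 118.0, 683.5, 49.2]]
```

Stop: inner corner about (683.5, 54), yaw about 7.5°. Tray: centre about (594, -157), yaw about 4.3°, leaving gaps of roughly 71 mm to the long bar and 122 mm to the short one. Plan: put both fingertips in line with the stop, push the long side first along u=(0.991, 0.131), then the end along v=(-0.131, 0.991). I'll go to the west side first.

Emit:
{"method": "servo_tool", "body": {"steps": [{"tx": -0.4, "ty": -1.6, "yaw": -8.25, "claw": 4}, {"tx": -0.4, "ty": -1.6, "yaw": -8.25, "claw": 4}, {"tx": -0.4, "ty": -1.6, "yaw": -8.25, "claw": 4}, {"tx": -0.4, "ty": -1.6, "yaw": -8.25, "claw": 4}, {"tx": -0.4, "ty": -1.7, "yaw": -8.25, "claw": 4}, {"tx": -0.4, "ty": -1.7, "yaw": -8.25, "claw": 4}, {"tx": -0.4, "ty": -1.7, "yaw": -8.25, "claw": 4}, {"tx": -0.4, "ty": -1.7, "yaw": -8.25, "claw": 4}, {"tx": -0.4, "ty": -1.7, "yaw": -8.25, "claw": 4}, {"tx": -0.4, "ty": -1.6, "yaw": -8.25, "claw": 4}, {"tz": -4}, {"tz": -4}, {"tz": -4}, {"tz": -3}, {}, {}]}}

```text
invalid input at $.steps[0]: expected keys tx, ty, tz, yaw, claw
```

Run:
```python
from m import *
print("tips",env.tcp_to_tips); o=env.observe(); print(o["position"],o["tool_rot"],o["ft_force"],o["grip_width"],o["time_s"])
shot("wrist","w1")
m,im,d=shot("side","s1"); cv2.imwrite("pics/s1.png",cv2.resize(cv2.imread("pics/s1.png")[80:280,160:420],None,fx=3,fy=3))
```

```text
tips 0.019
[5.49818771e-01 1.98851619e-05 2.49893874e-01] [[-8.54389186e-06  9.99999488e-01 -1.01188487e-03]
 [ 9.99999977e-01  8.75851786e-06  2.12100913e-04]
 [ 2.12109667e-04 -1.01188303e-03 -9.99999466e-01]] [ 0.14801802 -0.26081942 -0.35664969] 0.08534341031141723 0.15
```

View pics/w1.png

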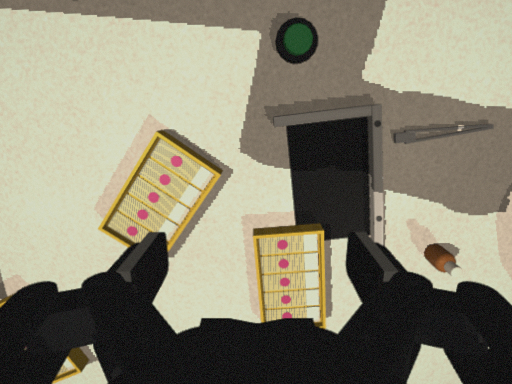

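The move was refused because every row needs all the keys, so this picture is the same as before. Resending with full rows.

Emit:
{"method": "servo_tool", "body": {"steps": [{"tx": -0.4, "ty": -1.6, "tz": 0, "yaw": -8.25, "claw": 4}, {"tx": -0.4, "ty": -1.6, "tz": 0, "yaw": -8.25, "claw": 4}, {"tx": -0.4, "ty": -1.6, "tz": 0, "yaw": -8.25, "claw": 4}, {"tx": -0.4, "ty": -1.6, "tz": 0, "yaw": -8.25, "claw": 4}, {"tx": -0.4, "ty": -1.7, "tz": 0, "yaw": -8.25, "claw": 4}, {"tx": -0.4, "ty": -1.7, "tz": 0, "yaw": -8.25, "claw": 4}, {"tx": -0.4, "ty": -1.7, "tz": 0, "yaw": -8.25, "claw": 4}, {"tx": -0.4, "ty": -1.7, "tz": 0, "yaw": -8.25, "claw": 4}, {"tx": -0.4, "ty": -1.7, "tz": 0, "yaw": -8.25, "claw": 4}, {"tx": -0.4, "ty": -1.6, "tz": 0, "yaw": -8.25, "claw": 4}, {"tx": 0, "ty": 0, "tz": -4, "yaw": 0, "claw": 4}, {"tx": 0, "ty": 0, "tz": -4, "yaw": 0, "claw": 4}, {"tx": 0, "ty": 0, "tz": -4, "yaw": 0, "claw": 4}, {"tx": 0, "ty": 0, "tz": -3, "yaw": 0, "claw": 4}, {"tx": 0, "ty": 0, "tz": 0, "yaw": 0, "claw": 4}, {"tx": 0, "ty": 0, "tz": 0, "yaw": 0, "claw": 4}]}}

```text
time_s: 1.85
position: [0.5104, -0.1652, 0.101]
tool_rot: [[0.991, 0.131, 0.0], [0.131, -0.991, -0.0], [0.0, 0.0, -1.0]]
ft_force: [-0.6, 0.7, 0.5]
grip_width: 0.0399
gripper_force: 0.0
```

Run:
```python
from m import *
o=env.observe(); print(o["position"],o["tool_rot"][:2],o["ft_force"],o["grip_width"],o["time_s"])
shot("wrist","w2")
```

```text
[ 0.51035782 -0.16520961  0.10103223] [[ 9.91445511e-01  1.30520956e-01  2.81126708e-04]
 [ 1.30521004e-01 -9.91445532e-01 -1.58702361e-04]] [-0.55096669  0.73236912  0.46042476] 0.039860283902171924 1.85
```

View pics/w2.png

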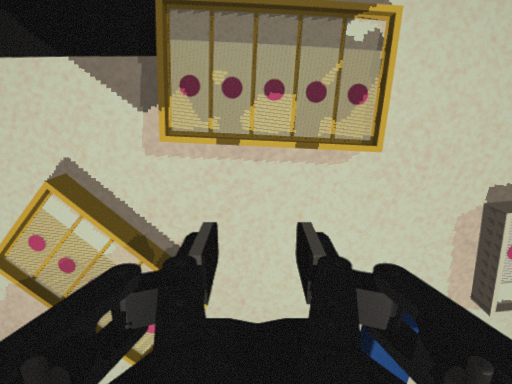

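Wrist view: the target tray's near side runs (160,138)–(382,150). Both fingers, at (205,255) and (310,255), are clear of it and of the other tray on the left. I'll descend and push along u.

Emit:
{"method": "servo_tool", "body": {"steps": [{"tx": 0, "ty": 0, "tz": -3, "yaw": 0, "claw": 4}, {"tx": 0, "ty": 0, "tz": -2.5, "yaw": 0, "claw": 4}, {"tx": 0, "ty": 0, "tz": -1.2, "yaw": 0, "claw": 4}, {"tx": 0, "ty": 0, "tz": -1, "yaw": 0, "claw": 4}, {"tx": 0, "ty": 0, "tz": 0, "yaw": 0, "claw": 4}, {"tx": 0.79, "ty": 0.104, "tz": 0, "yaw": 0, "claw": 4}, {"tx": 0.79, "ty": 0.104, "tz": 0, "yaw": 0, "claw": 4}, {"tx": 0.4, "ty": 0.05, "tz": 0, "yaw": 0, "claw": 4}, {"tx": 0.4, "ty": 0.05, "tz": 0, "yaw": 0, "claw": 4}, {"tx": 0.4, "ty": 0.05, "tz": 0, "yaw": 0, "claw": 4}, {"tx": 0.4, "ty": 0.05, "tz": 0, "yaw": 0, "claw": 4}, {"tx": 0.4, "ty": 0.05, "tz": 0, "yaw": 0, "claw": 4}, {"tx": 0.4, "ty": 0.05, "tz": 0, "yaw": 0, "claw": 4}]}}

```text
time_s: 3.2
position: [0.5499, -0.1599, 0.0234]
tool_rot: [[0.991, 0.13, -0.0], [0.13, -0.991, 0.0], [-0.0, -0.0, -1.0]]
ft_force: [-3.6, -0.2, 2.9]
grip_width: 0.0404
gripper_force: 1.6
```

Emit:
{"method": "servo_tool", "body": {"steps": [{"tx": 0.5, "ty": 0.066, "tz": 0, "yaw": 0, "claw": 4}, {"tx": 0.5, "ty": 0.066, "tz": 0, "yaw": 0, "claw": 4}, {"tx": 0.5, "ty": 0.066, "tz": 0, "yaw": 0, "claw": 4}, {"tx": 0.5, "ty": 0.066, "tz": 0, "yaw": 0, "claw": 4}, {"tx": 0.5, "ty": 0.066, "tz": 0, "yaw": 0, "claw": 4}, {"tx": 0.5, "ty": 0.066, "tz": 0, "yaw": 0, "claw": 4}, {"tx": 0.5, "ty": 0.066, "tz": 0, "yaw": 0, "claw": 4}, {"tx": 0.5, "ty": 0.066, "tz": 0, "yaw": 0, "claw": 4}, {"tx": 0.4, "ty": 0.053, "tz": 0, "yaw": 0, "claw": 4}, {"tx": 0.4, "ty": 0.053, "tz": 0, "yaw": 0, "claw": 4}, {"tx": 0.2, "ty": 0.026, "tz": 0, "yaw": 0, "claw": 4}, {"tx": 0.2, "ty": 0.026, "tz": 0, "yaw": 0, "claw": 4}, {"tx": 0.2, "ty": 0.026, "tz": 0, "yaw": 0, "claw": 4}]}}

```text
time_s: 4.5
position: [0.6039, -0.1528, 0.0233]
tool_rot: [[0.991, 0.13, -0.0], [0.13, -0.991, 0.0], [-0.0, -0.0, -1.0]]
ft_force: [-2.3, -0.5, 1.8]
grip_width: 0.0397
gripper_force: 1.4
```

Run:
```python
from m import *
o=env.observe(); print(o["position"],o["ft_force"])
m,im,d=shot("scene","c3")
for c in yellow(im): print(c.mean(0)[0].round(), cv2.minAreaRect((ray(m,c,0.02)[:,:2]*1000).astype(np.float32)))
a=cv2.resize(cv2.imread("pics/c3.png")[160:280,130:310],None,fx=4,fy=4,interpolation=cv2.INTER_CUBIC); cv2.imwrite("pics/c3c.png",a)
```

```text
[ 0.60387069 -0.15277243  0.02329514] [-2.3301989  -0.53843199  1.84215519]
[177. 221.] ((661.5324096679688, -153.2266082763672), (98.451171875, 153.44046020507812), 7.230504989624023)
[250. 177.] ((430.5406494140625, -46.13629913330078), (164.57125854492188, 96.85271453857422), 54.64475631713867)
```

View pics/c3c.png

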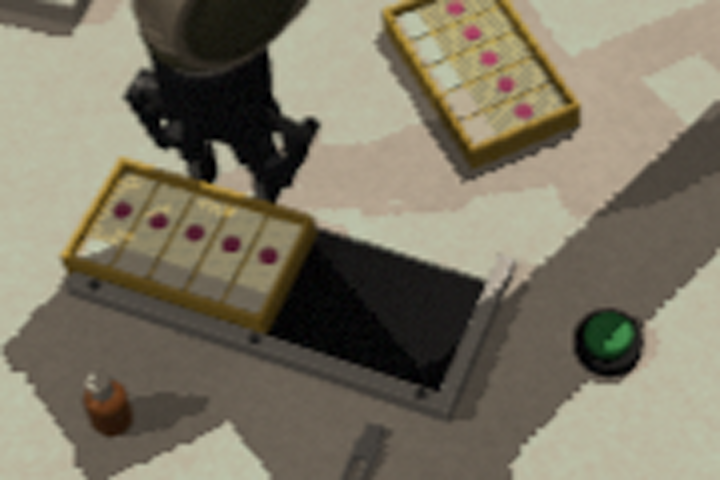

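The tray is flat, parallel to the long bar and almost at it (crop (65,262)–(265,330)). I'll press on gently until the force rises.

Emit:
{"method": "servo_tool", "body": {"steps": [{"tx": 0.1, "ty": 0.013, "tz": 0, "yaw": 0, "claw": 4}, {"tx": 0.1, "ty": 0.013, "tz": 0, "yaw": 0, "claw": 4}, {"tx": 0.1, "ty": 0.013, "tz": 0, "yaw": 0, "claw": 4}, {"tx": 0.1, "ty": 0.013, "tz": 0, "yaw": 0, "claw": 4}]}}

```text
time_s: 4.95
position: [0.6069, -0.1522, 0.0233]
tool_rot: [[0.991, 0.13, -0.003], [0.13, -0.991, 0.0], [-0.003, -0.001, -1.0]]
ft_force: [-11.0, -1.2, 6.4]
grip_width: 0.0395
gripper_force: 5.2
```

Seated on the long bar at 11 N. Now back off, lift, turn 90° and go round to the south end.

Emit:
{"method": "servo_tool", "body": {"steps": [{"tx": -1, "ty": -0.13, "tz": 0, "yaw": 0, "claw": 4}, {"tx": -1, "ty": -0.13, "tz": 0, "yaw": 0, "claw": 4}, {"tx": 0, "ty": 0, "tz": 3, "yaw": 0, "claw": 4}, {"tx": 0, "ty": 0, "tz": 3, "yaw": 0, "claw": 4}, {"tx": 0, "ty": 0, "tz": 3, "yaw": 0, "claw": 4}, {"tx": 0.8, "ty": -0.9, "tz": 0, "yaw": 8.2, "claw": 4}, {"tx": 0.8, "ty": -0.9, "tz": 0, "yaw": 8.2, "claw": 4}, {"tx": 0.8, "ty": -0.9, "tz": 0, "yaw": 8.2, "claw": 4}, {"tx": 0.8, "ty": -0.9, "tz": 0, "yaw": 8.2, "claw": 4}, {"tx": 0.8, "ty": -0.9, "tz": 0, "yaw": 8.2, "claw": 4}, {"tx": 0.8, "ty": -0.9, "tz": 0, "yaw": 8.2, "claw": 4}, {"tx": 0.8, "ty": -0.9, "tz": 0, "yaw": 8.2, "claw": 4}, {"tx": 0.8, "ty": -0.9, "tz": 0, "yaw": 8.2, "claw": 4}, {"tx": 0.8, "ty": -0.9, "tz": 0, "yaw": 8.2, "claw": 4}, {"tx": 0.8, "ty": -0.9, "tz": 0, "yaw": 8.2, "claw": 4}, {"tx": 0.9, "ty": -0.7, "tz": 0, "yaw": 8, "claw": 4}, {"tx": 0, "ty": 0, "tz": 0, "yaw": 0, "claw": 4}, {"tx": 0, "ty": 0, "tz": 0, "yaw": 0, "claw": 4}]}}

```text
time_s: 6.75
position: [0.6763, -0.2518, 0.113]
tool_rot: [[-0.127, 0.992, -0.0], [0.992, 0.127, 0.0], [0.0, -0.0, -1.0]]
ft_force: [0.3, 0.4, 0.2]
grip_width: 0.0399
gripper_force: 0.0
```

Run:
```python
from m import *
o=env.observe(); print(o["position"],o["ft_force"],o["tool_rot"][:2])
m,im,d=shot("wrist","w4")
for c in yellow(im):
    print(c.mean(0)[0].round(), cv2.minAreaRect((ray(m,c,0.024)[:,:2]*1000).astype(np.float32)))
```

```text
[ 0.67629476 -0.25177604  0.11302828] [0.28673497 0.38004458 0.16281382] [[-1.26631741e-01  9.91949777e-01 -2.06968581e-04]
 [ 9.91949714e-01  1.26631813e-01  3.84869410e-04]]
[256.  80.] ((667.1500244140625, -175.85302734375), (89.4918441772461, 107.32562255859375), 7.259532451629639)
```

View pics/w4.png

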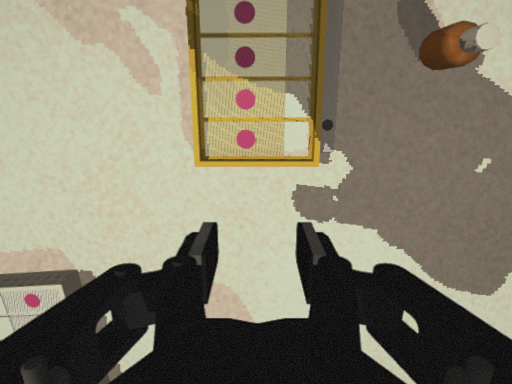

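The end edge at row 160 is about 11 mm ahead of the fingers. I'll back 8 mm, descend and push along v.

Emit:
{"method": "servo_tool", "body": {"steps": [{"tx": 0.1, "ty": -0.8, "tz": 0, "yaw": 0, "claw": 4}, {"tx": 0, "ty": 0, "tz": -3, "yaw": 0, "claw": 4}, {"tx": 0, "ty": 0, "tz": -3, "yaw": 0, "claw": 4}, {"tx": 0, "ty": 0, "tz": -2, "yaw": 0, "claw": 4}, {"tx": 0, "ty": 0, "tz": -0.9, "yaw": 0, "claw": 4}, {"tx": 0, "ty": 0, "tz": 0, "yaw": 0, "claw": 4}, {"tx": -0.08, "ty": 0.6, "tz": 0, "yaw": 0, "claw": 4}, {"tx": -0.08, "ty": 0.6, "tz": 0, "yaw": 0, "claw": 4}, {"tx": -0.08, "ty": 0.6, "tz": 0, "yaw": 0, "claw": 4}, {"tx": -0.08, "ty": 0.6, "tz": 0, "yaw": 0, "claw": 4}, {"tx": -0.08, "ty": 0.6, "tz": 0, "yaw": 0, "claw": 4}, {"tx": -0.08, "ty": 0.6, "tz": 0, "yaw": 0, "claw": 4}, {"tx": -0.08, "ty": 0.6, "tz": 0, "yaw": 0, "claw": 4}]}}

```text
time_s: 8.1
position: [0.6723, -0.2177, 0.0246]
tool_rot: [[-0.13, 0.991, 0.001], [0.991, 0.13, -0.001], [-0.001, 0.001, -1.0]]
ft_force: [0.5, -3.2, 1.7]
grip_width: 0.0399
gripper_force: 1.5
```

Emit:
{"method": "servo_tool", "body": {"steps": [{"tx": -0.08, "ty": 0.6, "tz": 0, "yaw": 0, "claw": 4}, {"tx": -0.08, "ty": 0.6, "tz": 0, "yaw": 0, "claw": 4}, {"tx": -0.08, "ty": 0.6, "tz": 0, "yaw": 0, "claw": 4}, {"tx": -0.08, "ty": 0.6, "tz": 0, "yaw": 0, "claw": 4}, {"tx": -0.08, "ty": 0.6, "tz": 0, "yaw": 0, "claw": 4}, {"tx": -0.08, "ty": 0.6, "tz": 0, "yaw": 0, "claw": 4}, {"tx": -0.08, "ty": 0.6, "tz": 0, "yaw": 0, "claw": 4}, {"tx": -0.08, "ty": 0.6, "tz": 0, "yaw": 0, "claw": 4}, {"tx": -0.08, "ty": 0.6, "tz": 0, "yaw": 0, "claw": 4}, {"tx": -0.08, "ty": 0.6, "tz": 0, "yaw": 0, "claw": 4}, {"tx": -0.08, "ty": 0.6, "tz": 0, "yaw": 0, "claw": 4}, {"tx": -0.08, "ty": 0.6, "tz": 0, "yaw": 0, "claw": 4}, {"tx": -0.08, "ty": 0.6, "tz": 0, "yaw": 0, "claw": 4}, {"tx": -0.08, "ty": 0.6, "tz": 0, "yaw": 0, "claw": 4}, {"tx": -0.08, "ty": 0.6, "tz": 0, "yaw": 0, "claw": 4}, {"tx": -0.05, "ty": 0.4, "tz": 0, "yaw": 0, "claw": 4}, {"tx": -0.03, "ty": 0.2, "tz": 0, "yaw": 0, "claw": 4}]}}

```text
time_s: 9.8
position: [0.6593, -0.1214, 0.0243]
tool_rot: [[-0.131, 0.991, -0.0], [0.991, 0.131, 0.0], [0.0, -0.0, -1.0]]
ft_force: [0.7, -3.7, 2.3]
grip_width: 0.0398
gripper_force: 1.5
```

Emit:
{"method": "servo_tool", "body": {"steps": [{"tx": -0.03, "ty": 0.2, "tz": 0, "yaw": 0, "claw": 4}, {"tx": -0.03, "ty": 0.2, "tz": 0, "yaw": 0, "claw": 4}, {"tx": -0.02, "ty": 0.15, "tz": 0, "yaw": 0, "claw": 4}, {"tx": -0.01, "ty": 0.1, "tz": 0, "yaw": 0, "claw": 4}, {"tx": -0.01, "ty": 0.1, "tz": 0, "yaw": 0, "claw": 4}]}}

```text
time_s: 10.3
position: [0.6583, -0.1144, 0.0243]
tool_rot: [[-0.13, 0.991, -0.0], [0.991, 0.13, 0.0], [0.0, -0.0, -1.0]]
ft_force: [-0.3, -3.7, 2.6]
grip_width: 0.0399
gripper_force: 1.5
```

Emit:
{"method": "servo_tool", "body": {"steps": [{"tx": -0.01, "ty": 0.1, "tz": 0, "yaw": 0, "claw": 4}, {"tx": -0.01, "ty": 0.1, "tz": 0, "yaw": 0, "claw": 4}, {"tx": -0.01, "ty": 0.1, "tz": 0, "yaw": 0, "claw": 4}]}}

```text
time_s: 10.6
position: [0.6581, -0.1118, 0.0243]
tool_rot: [[-0.131, 0.991, 0.0], [0.991, 0.131, -0.001], [-0.001, -0.0, -1.0]]
ft_force: [0.4, -7.5, 1.5]
grip_width: 0.0397
gripper_force: 3.9
```

Emit:
{"method": "servo_tool", "body": {"steps": [{"tx": -0.01, "ty": 0.1, "tz": 0, "yaw": 0, "claw": 4}, {"tx": 0, "ty": 0, "tz": 0, "yaw": 0, "claw": 4}, {"tx": 0.13, "ty": -1, "tz": 0, "yaw": 0, "claw": 4}, {"tx": 0.13, "ty": -1, "tz": 0, "yaw": 0, "claw": 4}, {"tx": 0, "ty": 0, "tz": 4, "yaw": 0, "claw": 4}, {"tx": 0, "ty": 0, "tz": 4, "yaw": 0, "claw": 4}, {"tx": 0, "ty": 0, "tz": 4, "yaw": 0, "claw": 4}, {"tx": 0, "ty": 0, "tz": 4, "yaw": 0, "claw": 4}, {"tx": 0, "ty": 0, "tz": 0, "yaw": 0, "claw": 4}, {"tx": 0, "ty": 0, "tz": 0, "yaw": 0, "claw": 4}, {"tx": 0, "ty": 0, "tz": 0, "yaw": 0, "claw": 4}]}}

```text
time_s: 11.7
position: [0.66, -0.1303, 0.1826]
tool_rot: [[-0.13, 0.991, -0.003], [0.991, 0.13, 0.001], [0.002, -0.003, -1.0]]
ft_force: [0.2, -0.5, 0.7]
grip_width: 0.0401
gripper_force: 0.0
```

Run:
```python
from m import *
o=env.observe(); print(o["position"],o["ft_force"])
m,im,d=shot("wrist","w5")
for c in yellow(im):
    r=cv2.minAreaRect((ray(m,c,0.024)[:,:2]*1000).astype(np.float32)); print(c.mean(0)[0].round(), r)
h=cv2.cvtColor(im,cv2.COLOR_RGB2HSV); g=cv2.inRange(h,(45,90,20),(85,255,255)); cs,_=cv2.findContours(g,cv2.RETR_EXTERNAL,cv2.CHAIN_APPROX_NONE)
for c in cs:
    if cv2.contourArea(c)>40: print("green",c.mean(0)[0],(1000*ray(m,c,.022).mean(0)).round(1))
cv2.imwrite("pics/w5c.png",cv2.resize(cv2.imread("pics/w5.png")[0:260,130:450],None,fx=2.3,fy=2.3,interpolation=cv2.INTER_CUBIC))
```

```text
[ 0.66004847 -0.1303411   0.18262988] [ 0.20658936 -0.46106662  0.69834812]
[256.  70.] ((648.3799438476562, -41.242576599121094), (90.62367248535156, 122.54185485839844), 7.357112407684326)
[43. 67.] ((442.45025634765625, -58.97038269042969), (152.39051818847656, 79.82032775878906), 54.861572265625)
```

View pics/w5c.png

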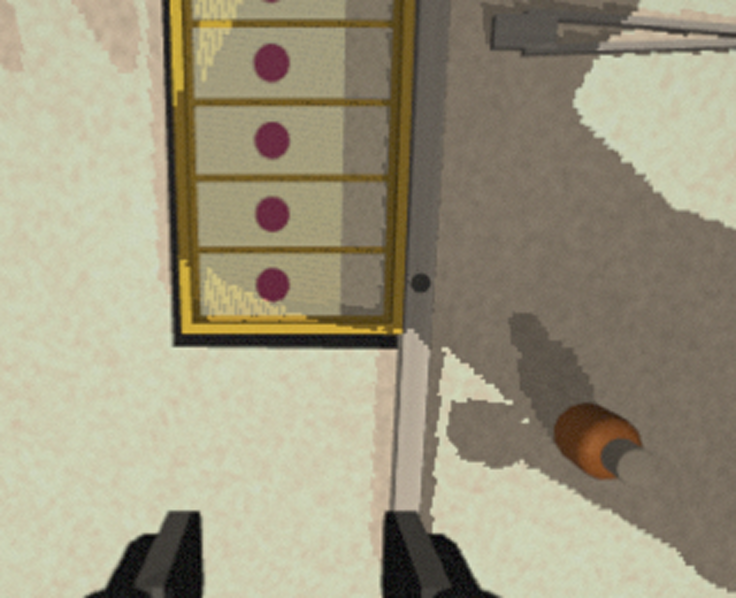

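The tray is flush along the long bar, with the sheet margin showing evenly. Now a side re-press at home, then an end re-press.

Emit:
{"method": "servo_tool", "body": {"steps": [{"tx": -0.9, "ty": 0.9, "tz": 0, "yaw": -8.2, "claw": 4}, {"tx": -0.9, "ty": 0.9, "tz": 0, "yaw": -8.2, "claw": 4}, {"tx": -0.9, "ty": 0.9, "tz": 0, "yaw": -8.2, "claw": 4}, {"tx": -0.9, "ty": 0.9, "tz": 0, "yaw": -8.2, "claw": 4}, {"tx": -0.9, "ty": 0.9, "tz": 0, "yaw": -8.2, "claw": 4}, {"tx": -0.9, "ty": 0.9, "tz": 0, "yaw": -8.2, "claw": 4}, {"tx": -0.9, "ty": 0.9, "tz": 0, "yaw": -8.2, "claw": 4}, {"tx": -0.9, "ty": 0.9, "tz": 0, "yaw": -8.2, "claw": 4}, {"tx": -0.9, "ty": 0.9, "tz": 0, "yaw": -8.2, "claw": 4}, {"tx": -0.9, "ty": 0.9, "tz": 0, "yaw": -8.2, "claw": 4}, {"tx": -0.1, "ty": 0.4, "tz": 0, "yaw": -8, "claw": 4}, {"tx": 0, "ty": 0, "tz": 0, "yaw": 0, "claw": 4}, {"tx": 0, "ty": 0, "tz": -4, "yaw": 0, "claw": 4}, {"tx": 0, "ty": 0, "tz": -4, "yaw": 0, "claw": 4}, {"tx": 0, "ty": 0, "tz": -4, "yaw": 0, "claw": 4}, {"tx": 0, "ty": 0, "tz": -2, "yaw": 0, "claw": 4}, {"tx": 0, "ty": 0, "tz": -1.8, "yaw": 0, "claw": 4}, {"tx": 0, "ty": 0, "tz": 0, "yaw": 0, "claw": 4}]}}

```text
time_s: 13.55
position: [0.5683, -0.0363, 0.0235]
tool_rot: [[0.991, 0.134, -0.006], [0.134, -0.991, 0.002], [-0.005, -0.002, -1.0]]
ft_force: [0.7, -0.4, 0.9]
grip_width: 0.0399
gripper_force: 0.0
```

Emit:
{"method": "servo_tool", "body": {"steps": [{"tx": 0.6, "ty": 0.08, "tz": 0, "yaw": 0, "claw": 4}, {"tx": 0.6, "ty": 0.08, "tz": 0, "yaw": 0, "claw": 4}, {"tx": 0.5, "ty": 0.065, "tz": 0, "yaw": 0, "claw": 4}, {"tx": 0.2, "ty": 0.026, "tz": 0, "yaw": 0, "claw": 4}, {"tx": 0.2, "ty": 0.026, "tz": 0, "yaw": 0, "claw": 4}, {"tx": 0.1, "ty": 0.013, "tz": 0, "yaw": 0, "claw": 4}, {"tx": 0, "ty": 0, "tz": 0, "yaw": 0, "claw": 4}]}}

```text
time_s: 14.25
position: [0.5913, -0.0335, 0.0264]
tool_rot: [[0.991, 0.131, -0.001], [0.131, -0.991, 0.0], [-0.001, -0.0, -1.0]]
ft_force: [-2.1, -1.4, 2.4]
grip_width: 0.04
gripper_force: 1.5
```

Emit:
{"method": "servo_tool", "body": {"steps": [{"tx": 0.1, "ty": 0.013, "tz": 0, "yaw": 0, "claw": 4}, {"tx": 0.1, "ty": 0.013, "tz": 0, "yaw": 0, "claw": 4}, {"tx": 0, "ty": 0, "tz": 0, "yaw": 0, "claw": 4}]}}

```text
time_s: 14.55
position: [0.5924, -0.0331, 0.0263]
tool_rot: [[0.991, 0.13, -0.003], [0.13, -0.991, 0.0], [-0.003, -0.001, -1.0]]
ft_force: [-8.1, -0.7, 6.1]
grip_width: 0.0401
gripper_force: 4.2
```

Emit:
{"method": "servo_tool", "body": {"steps": [{"tx": -1, "ty": -0.13, "tz": 0, "yaw": 0, "claw": 4}, {"tx": -1, "ty": -0.13, "tz": 0, "yaw": 0, "claw": 4}, {"tx": 0, "ty": 0, "tz": 4, "yaw": 0, "claw": 4}, {"tx": 0, "ty": 0, "tz": 4, "yaw": 0, "claw": 4}, {"tx": 0, "ty": 0, "tz": 4, "yaw": 0, "claw": 4}, {"tx": 0.8, "ty": -0.9, "tz": 0, "yaw": 8.2, "claw": 4}, {"tx": 0.8, "ty": -0.9, "tz": 0, "yaw": 8.2, "claw": 4}, {"tx": 0.8, "ty": -0.9, "tz": 0, "yaw": 8.2, "claw": 4}, {"tx": 0.8, "ty": -0.9, "tz": 0, "yaw": 8.2, "claw": 4}, {"tx": 0.8, "ty": -0.9, "tz": 0, "yaw": 8.2, "claw": 4}, {"tx": 0.8, "ty": -0.9, "tz": 0, "yaw": 8.2, "claw": 4}, {"tx": 0.8, "ty": -0.9, "tz": 0, "yaw": 8.2, "claw": 4}, {"tx": 0.8, "ty": -0.9, "tz": 0, "yaw": 8.2, "claw": 4}, {"tx": 0.8, "ty": -0.9, "tz": 0, "yaw": 8.2, "claw": 4}, {"tx": 0.8, "ty": -0.9, "tz": 0, "yaw": 8.2, "claw": 4}, {"tx": 0.8, "ty": -0.9, "tz": 0, "yaw": 8, "claw": 4}, {"tx": 0, "ty": 0, "tz": 0, "yaw": 0, "claw": 4}]}}

```text
time_s: 16.25
position: [0.662, -0.1358, 0.1459]
tool_rot: [[-0.131, 0.991, 0.001], [0.991, 0.131, -0.0], [-0.0, 0.001, -1.0]]
ft_force: [-0.5, -1.2, 0.6]
grip_width: 0.0401
gripper_force: 0.0
```

Emit:
{"method": "servo_tool", "body": {"steps": [{"tx": 0, "ty": 0, "tz": -4, "yaw": 0, "claw": 4}, {"tx": 0, "ty": 0, "tz": -4, "yaw": 0, "claw": 4}, {"tx": 0, "ty": 0, "tz": -3, "yaw": 0, "claw": 4}, {"tx": 0, "ty": 0, "tz": -0.9, "yaw": 0, "claw": 4}, {"tx": 0, "ty": 0, "tz": 0, "yaw": 0, "claw": 4}, {"tx": 0, "ty": 0, "tz": 0, "yaw": 0, "claw": 4}]}}

```text
time_s: 16.85
position: [0.6623, -0.135, 0.0291]
tool_rot: [[-0.129, 0.992, 0.003], [0.992, 0.129, -0.001], [-0.001, 0.002, -1.0]]
ft_force: [0.4, -0.7, 0.6]
grip_width: 0.0402
gripper_force: 0.0
```

Emit:
{"method": "servo_tool", "body": {"steps": [{"tx": -0.08, "ty": 0.6, "tz": -0.4, "yaw": 0, "claw": 4}, {"tx": -0.08, "ty": 0.6, "tz": 0, "yaw": 0, "claw": 4}, {"tx": -0.07, "ty": 0.5, "tz": 0, "yaw": 0, "claw": 4}, {"tx": -0.03, "ty": 0.2, "tz": 0, "yaw": 0, "claw": 4}, {"tx": -0.03, "ty": 0.2, "tz": 0, "yaw": 0, "claw": 4}, {"tx": -0.02, "ty": 0.15, "tz": 0, "yaw": 0, "claw": 4}, {"tx": 0, "ty": 0.1, "tz": 0, "yaw": 0, "claw": 4}]}}

```text
time_s: 17.55
position: [0.6585, -0.1117, 0.0234]
tool_rot: [[-0.13, 0.991, 0.0], [0.991, 0.13, -0.001], [-0.001, -0.0, -1.0]]
ft_force: [0.1, -4.3, -1.0]
grip_width: 0.0399
gripper_force: 2.1
```

Emit:
{"method": "servo_tool", "body": {"steps": [{"tx": -0.01, "ty": 0.1, "tz": 0, "yaw": 0, "claw": 4}, {"tx": -0.01, "ty": 0.1, "tz": 0, "yaw": 0, "claw": 4}, {"tx": 0, "ty": 0, "tz": 0, "yaw": 0, "claw": 4}]}}

```text
time_s: 17.85
position: [0.6585, -0.1115, 0.0235]
tool_rot: [[-0.129, 0.992, 0.001], [0.992, 0.129, -0.003], [-0.003, 0.0, -1.0]]
ft_force: [-0.7, -9.8, -0.5]
grip_width: 0.0401
gripper_force: 4.7
```

Hard stop on the short bar. Back off, rise, close the fingers and look from above.

Emit:
{"method": "servo_tool", "body": {"steps": [{"tx": 0.13, "ty": -1, "tz": 0, "yaw": 0, "claw": 4}, {"tx": 0.13, "ty": -1, "tz": 0, "yaw": 0, "claw": 4}, {"tx": 0, "ty": 0, "tz": 4, "yaw": 0, "claw": 4}, {"tx": 0, "ty": 0, "tz": 4, "yaw": 0, "claw": 4}, {"tx": 0, "ty": 0, "tz": 4, "yaw": 0, "claw": 0}, {"tx": 0, "ty": 0, "tz": 4, "yaw": 0, "claw": 0}, {"tx": 0, "ty": 0, "tz": 4, "yaw": 0, "claw": 0}, {"tx": -1.2, "ty": 2.4, "tz": 1, "yaw": 0, "claw": 0}, {"tx": -1.2, "ty": 2.4, "tz": 1, "yaw": 0, "claw": 0}, {"tx": -1.2, "ty": 2.4, "tz": 1, "yaw": 0, "claw": 0}, {"tx": -1.2, "ty": 2.4, "tz": 0, "yaw": 0, "claw": 0}, {"tx": -1.2, "ty": 2.4, "tz": 0, "yaw": 0, "claw": 0}, {"tx": 0, "ty": 0, "tz": 0, "yaw": 0, "claw": 0}, {"tx": 0, "ty": 0, "tz": 0, "yaw": 0, "claw": 0}, {"tx": 0, "ty": 0, "tz": 0, "yaw": 0, "claw": 0}]}}

```text
time_s: 19.35
position: [0.6013, -0.0103, 0.2532]
tool_rot: [[-0.13, 0.992, 0.0], [0.992, 0.13, -0.0], [-0.0, 0.0, -1.0]]
ft_force: [0.2, 0.4, 0.3]
grip_width: 0.0002
gripper_force: 0.0
```

Run:
```python
from m import *
o=env.observe(); print(o["position"],o["ft_force"],o["grip_width"])
m,im,d=shot("wrist","w6")
for c in yellow(im):
    r=cv2.minAreaRect((ray(m,c,0.024)[:,:2]*1000).astype(np.float32)); print(c.mean(0)[0].round(), r)
h=cv2.cvtColor(im,cv2.COLOR_RGB2HSV); g=cv2.inRange(h,(45,90,20),(85,255,255)); cs,_=cv2.findContours(g,cv2.RETR_EXTERNAL,cv2.CHAIN_APPROX_NONE)
for c in cs:
    if cv2.contourArea(c)>40: print("green",c.mean(0)[0],(1000*ray(m,c,.022).mean(0)).round(1),np.ptp(1000*ray(m,c,.022),0).round(1))
```

```text
[ 0.60129128 -0.01025756  0.25319418] [0.24885443 0.386948   0.30496266] 0.00024719144043388713
[  8. 319.] ((284.322021484375, -284.12603759765625), (103.96552276611328, 40.248348236083984), 82.64623260498047)
[295. 184.] ((647.9313354492188, -26.46398162841797), (91.03079986572266, 150.4209442138672), 7.090299129486084)
[114. 170.] ((430.3174743652344, -48.477691650390625), (155.8651580810547, 91.09707641601562), 54.77328872680664)
green [267.42696629  29.62921348] [595.  133.3  22. ] [31.4 33.3  0. ]
```

View pics/w6.png

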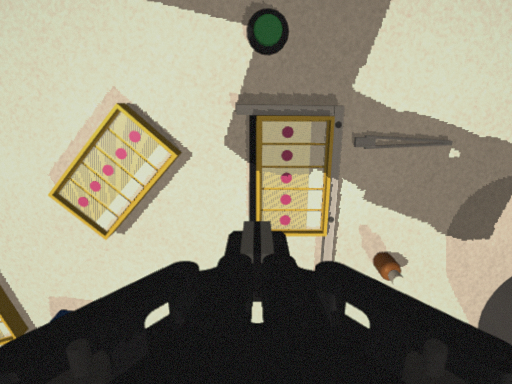

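The tray is at (648, -26.5), yaw 7.1°, against a predicted home of (648.7, -26.1): it is in the corner, at pixels (257,115)–(335,235). The button is at (595, 133), pixel (267,30). Going to press it.

Emit:
{"method": "servo_tool", "body": {"steps": [{"tx": -0.1, "ty": 2.4, "tz": 0, "yaw": 0, "claw": 0}, {"tx": -0.1, "ty": 2.4, "tz": 0, "yaw": 0, "claw": 0}, {"tx": -0.1, "ty": 2.4, "tz": 0, "yaw": 0, "claw": 0}, {"tx": -0.1, "ty": 2.4, "tz": 0, "yaw": 0, "claw": 0}, {"tx": -0.1, "ty": 2.4, "tz": 0, "yaw": 0, "claw": 0}, {"tx": -0.1, "ty": 2.4, "tz": 0, "yaw": 0, "claw": 0}, {"tx": 0, "ty": 0, "tz": -4, "yaw": 0, "claw": 0}, {"tx": 0, "ty": 0, "tz": -4, "yaw": 0, "claw": 0}, {"tx": 0, "ty": 0, "tz": -4, "yaw": 0, "claw": 0}, {"tx": 0, "ty": 0, "tz": -4, "yaw": 0, "claw": 0}, {"tx": 0, "ty": 0, "tz": -3, "yaw": 0, "claw": 0}, {"tx": 0, "ty": 0, "tz": -1, "yaw": 0, "claw": 0}, {"tx": 0, "ty": 0, "tz": 0, "yaw": 0, "claw": 0}, {"tx": 0, "ty": 0, "tz": 0, "yaw": 0, "claw": 0}, {"tx": 0, "ty": 0, "tz": 0, "yaw": 0, "claw": 0}]}}

```text
time_s: 20.9
position: [0.5959, 0.1346, 0.0551]
tool_rot: [[-0.13, 0.991, 0.003], [0.991, 0.13, 0.0], [-0.0, 0.003, -1.0]]
ft_force: [0.8, -0.1, 0.2]
grip_width: -0.0003
gripper_force: 0.0
```

Emit:
{"method": "servo_tool", "body": {"steps": [{"tx": 0, "ty": 0, "tz": -0.5, "yaw": 0, "claw": 0}, {"tx": 0, "ty": 0, "tz": -0.5, "yaw": 0, "claw": 0}, {"tx": 0, "ty": 0, "tz": -0.3, "yaw": 0, "claw": 0}, {"tx": 0, "ty": 0, "tz": -0.3, "yaw": 0, "claw": 0}, {"tx": 0, "ty": 0, "tz": -0.3, "yaw": 0, "claw": 0}, {"tx": 0, "ty": 0, "tz": 0, "yaw": 0, "claw": 0}]}}

```text
time_s: 21.5
position: [0.5948, 0.1347, 0.035]
tool_rot: [[-0.131, 0.991, 0.0], [0.991, 0.131, -0.0], [-0.0, 0.0, -1.0]]
ft_force: [-3.0, -0.6, 7.6]
grip_width: 0.0
gripper_force: 4.0
```

Emit:
{"method": "servo_tool", "body": {"steps": [{"tx": 0, "ty": 0, "tz": -0.1, "yaw": 0, "claw": 0}, {"tx": 0, "ty": 0, "tz": -0.1, "yaw": 0, "claw": 0}, {"tx": 0, "ty": 0, "tz": 0, "yaw": 0, "claw": 0}, {"tx": 0, "ty": 0, "tz": 0, "yaw": 0, "claw": 0}]}}

```text
time_s: 21.9
position: [0.5949, 0.1347, 0.0347]
tool_rot: [[-0.131, 0.991, 0.001], [0.991, 0.131, -0.0], [-0.0, 0.001, -1.0]]
ft_force: [-8.5, -1.0, 23.4]
grip_width: 0.0001
gripper_force: 11.4
```

Bottomed out: 23 N with no further travel. Release and clear.

Emit:
{"method": "servo_tool", "body": {"steps": [{"tx": 0, "ty": 0, "tz": 0.5, "yaw": 0, "claw": 0}, {"tx": 0, "ty": 0, "tz": 1, "yaw": 0, "claw": 0}, {"tx": 0, "ty": 0, "tz": 3, "yaw": 0, "claw": 0}, {"tx": 0, "ty": 0, "tz": 4, "yaw": 0, "claw": 0}, {"tx": 0, "ty": 0, "tz": 4, "yaw": 0, "claw": 0}, {"tx": 0, "ty": 0, "tz": 4, "yaw": 0, "claw": 0}, {"tx": 0, "ty": -2.5, "tz": 3, "yaw": 0, "claw": 0}, {"tx": 0, "ty": -2.5, "tz": 2, "yaw": 0, "claw": 0}, {"tx": 0, "ty": -2.5, "tz": 0, "yaw": 0, "claw": 0}, {"tx": 0, "ty": -2.5, "tz": 0, "yaw": 0, "claw": 0}, {"tx": 0, "ty": -2.5, "tz": 0, "yaw": 0, "claw": 0}, {"tx": 0, "ty": -2.5, "tz": 0, "yaw": 0, "claw": 0}, {"tx": 0, "ty": 0, "tz": 0, "yaw": 0, "claw": 0}, {"tx": 0, "ty": 0, "tz": 0, "yaw": 0, "claw": 0}]}}

```text
time_s: 23.3
position: [0.5948, -0.0154, 0.2473]
tool_rot: [[-0.13, 0.992, -0.0], [0.992, 0.13, 0.0], [0.0, -0.0, -1.0]]
ft_force: [-0.2, 0.4, -0.8]
grip_width: -0.0
gripper_force: 0.0
```

Run:
```python
from m import *
m,im,d=shot("wrist","w7"); P=cloud(m,d)*1000
for c in yellow(im): print(c.mean(0)[0].round(), cv2.minAreaRect((ray(m,c,0.024)[:,:2]*1000).astype(np.float32)))
h=cv2.cvtColor(im,cv2.COLOR_RGB2HSV); g=cv2.inRange(h,(45,90,20),(85,255,255)); cs,_=cv2.findContours(g,cv2.RETR_EXTERNAL,cv2.CHAIN_APPROX_NONE)
for c in cs:
    if cv2.contourArea(c)>40:
        k=np.zeros(g.shape,np.uint8); cv2.drawContours(k,[c],-1,1,-1); print("green z",np.median(P[k>0][:,2]))
print(env.observe()["ft_force"],env.observe()["time_s"])
```

```text
[  8. 319.] ((283.6028137207031, -284.57025146484375), (107.62360382080078, 41.088035583496094), 82.65420532226562)
[301. 183.] ((647.90771484375, -26.80437469482422), (90.87577056884766, 150.14073181152344), 7.324334621429443)
[116. 168.] ((430.0909729003906, -48.726600646972656), (155.2100067138672, 91.00248718261719), 54.745872497558594)
green z 20.467282531110577
[-0.03585346  0.26812465 -0.15219138] 23.35
```

The button is back up, the tray is home and the arm is clear.

```bash
python3 -c "
from rig import env
print(env.close_job())"
```

```text
the job is handed in; nothing more can be done
None
```

I pushed the yellow tray into the corner of the stop, flush with both bars and within about 1 mm of home by the camera. I then pressed the green button fully down and released it, moved the arm clear and handed the job in at about 23 s; the verdict wasn't shown.

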